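# Hold the cork sanding block home in its spring-loaded papering jig

## Task

Fresh paper has been glued under the cork sanding block and it must be held in the papering jig while the glue grips: lay the block flat on the jig's deck, slide it lengthwise between the low rails and under the dark steel strap, and push its end against the sprung brass plunger until it rests firmly on both red hard stops. The spring pushes it back out, so the job finishes with the gripper still there, pressing the block against the stops with a steady, moderate push; do not ram it, do not let go, and leave the tape roll, black thread spool and round tin where they stand.

Things in the scene. Friction and masses are not known exactly. Their poses are not given: they have to be found in the camera images.
- sanding_block: brown cork sanding block with paper under it, a plain box 44 (its x) x 70 (its y, lengthwise) x 25 mm (z), 35 to 75 g, loose on the table. Origin: centre of its underside. Either end may go into the jig; grip it across its 44 mm width near the trailing end.
- jig: papering jig, fixed to the table; x = push direction (open mouth to plunger), z up. Origin on the table under the channel's centre line. In its frame (mm): grey deck x -120 to 105, y +-50, top z = 8, bare from x = -120 to -55; blue plunger housing behind the stops, top z = 36. The block is home with its origin at x = -5, y = 0, z = 8.
- stops: the two red hard stops, fixed on the jig, left and right of the plunger: flat faces at jig x = 30 mm, y = +-9 to +-23, z = 8 to 32. Its origin and axes are the jig's.
- stop_face (a point): point in the plane of both stop faces, on the channel's centre line at plunger height (jig x = 30, y = 0, z = 20 mm); its axes are the jig's.
- mouth (a point): middle of the channel's flared mouth, on the deck (jig x = -55, y = 0, z = 8 mm). Two steel rails 6 mm high (top z = 14) leave a 48 mm wide channel from jig x = -25 to 30, widening from x = -25 to about 58 mm at x = -54.
- strap (a point): middle of the underside of the dark steel strap over the channel (jig x = 11, y = 0, z = 36 mm, 28 above the deck). The strap spans jig x = 4 to 18, top z = 42; its posts stand at y = +-24 to +-36.
- plunger (a joint): travel of the brass plunger (10 mm rod on the centre line, 12 mm above the deck, black knob behind), m: 0 = fully out, nose at jig x = 17.5 mm; grows as pressed along jig +x; about 0.012 with a block on the stops. Its spring pushes back with 4 N at 0, about 10 N at the stops; then the stops take the push. Friction adds if the block is also pressed down.
- tape_roll: roll of masking tape lying flat, 104 mm across, 25 mm high; origin: centre of underside. Bystander.
- thread_spool: wooden spool of black thread standing upright, 29 mm across, 42 mm high; origin: centre of underside. Bystander.
- round_tin: round gold tin, 69 mm across, 18 mm high; origin: centre of underside. Bystander.

How it is judged (in metres and radians):
On the way:
1. the block lies flat on the deck with its leading end between the rails, not yet pressing the plunger (y of sanding_block in the frame of jig between -0.005 and 0.005 m and z of sanding_block in the frame of jig between 0.005 and 0.0115 m and angle between the y axis of sanding_block and the x axis of jig, either way round below 0.1 rad and angle between sanding_block's own z axis and vertical below 0.08 rad and x of sanding_block in the frame of jig above -0.075 m and value of joint plunger below 0.003 m), for 0.05 s.
At the end, for the whole second after the job is handed in: Block flat in the channel (height 3 mm, tilt 0.08 rad, centre line 5 mm, 0.10 rad), origin beyond jig x = -8 mm (home -5), plunger in by over 10.5 mm, over 2 N on the red stops, at rest, fingers still on it with over 3 N; kept through the last second (y of sanding_block in the frame of jig between -0.005 and 0.005 m and z of sanding_block in the frame of jig between 0.005 and 0.0115 m and angle between the y axis of sanding_block and the x axis of jig, either way round below 0.1 rad and angle between sanding_block's own z axis and vertical below 0.08 rad and x of sanding_block in the frame of jig above -0.008 m and value of joint plunger above 0.0105 m and contact force between sanding_block and stops above 2 N and contact force between the fingers and sanding_block above 3 N and linear speed of sanding_block below 0.01 m/s); the arm keeps its last pose, push and grip.
It fails at once if the block was rammed against the stops with more than 60 N (contact force between sanding_block and stops above 60 N).
It fails at once if the tape roll was moved more than 20 mm (distance of tape_roll from where it was at the start of the episode above 0.02 m).
It fails at once if the thread spool was moved more than 20 mm (distance of thread_spool from where it was at the start of the episode above 0.02 m).
It fails at once if the round tin was moved more than 20 mm (distance of round_tin from where it was at the start of the episode above 0.02 m).
It also fails if it takes over 48 s, if anything falls off the work surface, if the arm or the gripper's body presses on something with over 40 N, if the wrist force passes 120 N, or if a joint passes its speed limit or range.

## Robot

A 7-joint arm with a two-finger parallel gripper is mounted at the origin on a cart in front of the work surface, level with it; the furniture and walls round the work are solid. World frame = base frame: x ahead of the robot, y to its left, z up, the work surface at z = 0. Lengths are in mm, angles in rad, forces in N, time in s.
With the tool pointing down it reaches from about 350 to 900 mm from the base axis. Payload 19.9 kg.
Tool frame: the origin (TCP) lies at the very end of the fingers, on their centre line; the grasp point (between the pads) lies 19 mm behind it; z points along the fingers, y is the line along which they close (so a half turn about z gives the same grasp; the last joint's range is limited). The gripper opens to 85 mm and grips with 20 to 120 N. Pads are 22 mm wide; open, the fingers measure 114 mm over their backs; the gripper's body (76 mm by 85 mm) begins 54 mm behind the grasp point. The pads swing forward as they close: fully open they stand 13 mm farther back than shut.
Start: joints at [-1.347, 0.417, -0.01, 1.614, 0.005, 1.111, -0.053], TCP at [164.166, 603.035, 231.26] pointing down, gripper open.
Joint ranges: [-2.81, 2.81], [-0.39, 2.02], [-1.27, 1.25], [0.06, 2.57], [-1.19, 4.33], [0.19, 2], [-2.82, 2.82]. Speed limits (rad/s): [1.89, 1.89, 2.39, 2.39, 3.01, 3.01, 3.01].

## Interface

Orientations are given as a unit quaternion [w, x, y, z].
In Python, from cell import ctrl, cams, monitor gives the robot as it stands (ctrl), with the cameras (cams) and the readings (monitor).
- The arm moves only by the shell command python3 steer.py FILE [FORCE], which reads ROWS from the file FILE. ROWS is a JSON list that holds a single list of rows (three levels of brackets), with 1 to 5 rows, each of 7 numbers: a rotation vector rx, ry, rz in rad, then dx, dy, dz in mm, then the finger opening in mm; each row shifts and turns the commanded pose from where the row before left it, along the tool's axes as they then stand; what a row does not reach is not made up. A row lasts 1/8 s, in which the tool goes at most 62.5 mm and 0.188 rad, less where a joint would pass 70% of its speed; a pose out of reach is approached as far as the arm can. The fingers move at their own pace and stop on an object; FORCE is the grip in N (left out, the last holds). Time passes only in rows, so rows that do not move let the fingers close. It prints the time, the measured TCP pose, the force, the opening and the grip force at its end. Input that does not fit is refused with a message, and nothing moves.
- monitor.get_obs(): the state, without advancing time (a new reading comes with each control period).
- cams.grab_frame(name): name is "scene" or "side" or "wrist"; returns the picture (384x512x3 uint8, blue, green, red); there is no depth.
- cams.get_calibration(name): a dict with "fov_y" (degrees; the focal length in pixels is half the picture's height over the tangent of half this angle, whatever the lens; pixels are square), "cx", "cy" (the principal point, pixels), "k1" (the pictures are not rectified: a ray, as slopes to the right and down, at radius r is drawn at 1 + k1 r^2 times it, then the intrinsics apply), "xyz" and "attitude" of the camera in the world. Camera axes: x right, y up, looking along -z (the intrinsics and any distortion apply to the point x, -y, -z); pixel columns grow to the right and rows downward; lengths in mm; the calibration is good to about 2 mm. A picture is of the moment at which its call begins: read the wrist's pose just before it. get_calibration takes no time and is no camera call; for the wrist camera it gives the pose at the moment of the call.
- ctrl.finish_job(): hands the job in; it is judged then, once.
The state is a dict: "time": time; "joints": joint angles; "joint_vel": joint speeds; "tau": joint torques, N m; "tcp_pos": TCP position; "orientation": TCP orientation; "force": force on the tool from outside, world axes, zero at the start; "ft_torque": the same for the moment, N m; "finger_gap": finger opening in mm; "finger_force": force on a finger pad.
Only numpy, scipy, OpenCV 4.12 (cv2) and the standard library are available. Lean on these libraries where they do the work, as an engineer would, in place of code of your own. Each camera call takes 0.05 s, during which the arm holds its last target. There are 200 camera calls.

## Working session

There is one attempt and no reset: what is moved stays moved. The work goes in short steps, Python scripts to look and compute and a shell command to move; the robot and the scene stay as the last step left them, time stands still between calls to the robot, and variables do not carry over. Pictures are saved under pics/ and viewed, at most 11 in all, crops included, and the job is handed in when it is done.

```bash
ls; mkdir -p pics
python3 - <<'E'
from cell import ctrl, cams, monitor
import cv2
for n in("scene","side","wrist"):
    c=cams.get_calibration(n);print(n,c)
    cv2.imwrite(f"pics/{n}0.png",cams.grab_frame(n))
print(monitor.get_obs())
E
```

```text
cell.py
pics
steer.py
scene {'fov_y': 44.135869325256486, 'cx': 256.0070722706676, 'cy': 190.14716461935424, 'k1': -0.05004704490702819, 'xyz': array([210.52483657, 994.90705089, 440.05512444]), 'attitude': array([-0.22896626, -0.13546739,  0.51844463,  0.81267349])}
side {'fov_y': 55.85920097006176, 'cx': 259.9287094318191, 'cy': 194.73621276993154, 'k1': -0.11358615010097053, 'xyz': array([ 576.58909331, -481.41433942,  378.09070941]), 'attitude': array([ 0.83190814,  0.55198445, -0.02199072, -0.05252064])}
wrist {'fov_y': 62.075362213485825, 'cx': 253.92408931970826, 'cy': 190.245637995568, 'k1': -0.03672763195326531, 'xyz': array([ 85.15572526, 623.81861516, 373.91322706]), 'attitude': array([ 0.78440189, -0.12721707, -0.09684912,  0.59929103])}
{'time': 0.15, 'joints': array([-1.34651907,  0.41784614, -0.01033241,  1.61403425,  0.00475731,
        1.1106696 , -0.05300323]), 'joint_vel': array([-7.48730853e-05, -1.76644728e-03, -1.64888168e-04, -1.28037874e-03,
        3.90217902e-04,  1.45737908e-03, -6.09837214e-04]), 'tau': array([ 1.46140654e-03, -8.64752698e+01,  6.79328665e-01, -4.35051692e+01,
        1.91699713e-02,  5.90560085e-03, -1.45302130e-05]), 'tcp_pos': array([164.09864139, 602.80401456, 230.79875058]), 'orientation': array([-3.42764438e-06,  1.32469693e-01,  9.91186946e-01, -4.67804505e-04]), 'force': array([-0.24827545, -0.1483111 , -0.39638017]), 'ft_torque': array([ 0.03106072, -0.01004013, -0.02641989]), 'finger_force': 0.0, 'finger_gap': 85.30497934225369}
```

View pics/scene0.png

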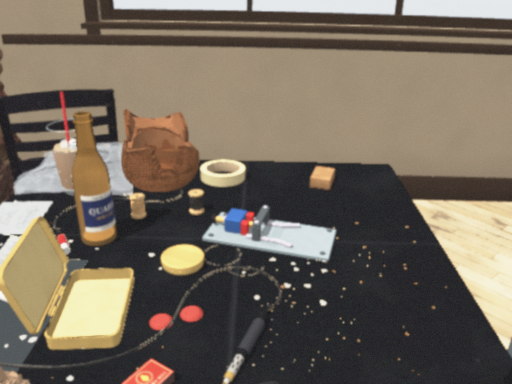

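View pics/side0.png

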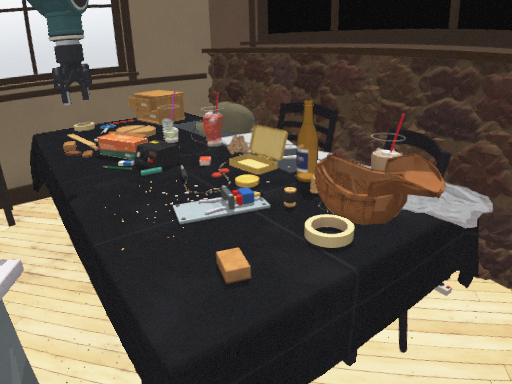

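The scene view shows the block at about (322,178), the jig deck from (205,238) to (337,240) with its blue housing at (238,221), and the bare mouth end on the right. In the side view the block is at (233,265) and the jig at (220,207), with its mouth on the left.

```bash
cat > h.py <<'E'
import numpy as np,cv2
from cell import ctrl, cams, monitor
from scipy.spatial.transform import Rotation as R
def K(c):
    f=192/np.tan(np.radians(c['fov_y']/2)); return np.array([[f,0,c['cx']],[0,f,c['cy']],[0,0,1]])
def rot(c): a=c['attitude']; return R.from_quat([a[1],a[2],a[3],a[0]]).as_matrix()
def cast(c,px,z):
    u=cv2.undistortPoints(np.float64(px).reshape(-1,1,2),K(c),np.array([c['k1'],0,0,0])).reshape(-1,2)
    d=np.c_[u[:,0],-u[:,1],-np.ones(len(u))]@rot(c).T
    return c['xyz']+d*((z-c['xyz'][2])/d[:,2])[:,None]
def proj(c,P):
    q=(np.atleast_2d(P)-c['xyz'])@rot(c); q=q*[1,-1,-1]
    s=q[:,:2]/q[:,2:]; r=(s**2).sum(1,keepdims=True); s=s*(1+c['k1']*r)
    k=K(c); return s*k[0,0]+k[:2,2]
def blob(m,near):
    n,l,st,ce=cv2.connectedComponentsWithStats(m.astype(np.uint8))
    ok=[i for i in range(1,n) if st[i,4]>15]
    i=min(ok,key=lambda i:np.hypot(*(ce[i]-near))); return l==i,ce[i],st[i,4]
def hull(m): return cv2.convexHull(max(cv2.findContours(m.astype(np.uint8),0,1)[0],key=len)).reshape(-1,2)
E
python3 - <<'E'
from h import *
np.set_printoptions(precision=1,suppress=True)
for n,pb,pj in(("scene",(322,178),(310,242)),("side",(233,265),(205,210))):
    c=cams.get_calibration(n); im=cv2.imread(f"pics/{n}0.png"); hsv=cv2.cvtColor(im,cv2.COLOR_BGR2HSV)
    for nm,p in(("blk",pb),("jig",pj)): print(n,nm,hsv[p[1]-4:p[1]+5:4,p[0]-4:p[0]+5:4].reshape(-1,3).tolist())
    H,S,V=cv2.split(hsv)
    m,ce,a=blob((H>5)&(H<22)&(S>90)&(V>70),pb); h=hull(m); print("block",ce,a,cv2.approxPolyDP(h,2,True).reshape(-1,2).tolist())
    print(" on z=25:",cast(c,ce,25)[0])
    m,ce,a=blob((H>80)&(H<120)&(S>5)&(S<80)&(V>120),pj); h=hull(m); print("deck",ce,a)
    q=cast(c,h,8)[:,:2].astype(np.float32); r=cv2.minAreaRect(q);print(r,cv2.boxPoints(r))
    for nm,mm,p in(("blue",(H>100)&(H<130)&(S>150)&(V>60),(238,221) if n=="scene" else (246,197)),):
        m,ce,a=blob(mm,p);print(nm,ce,a,cast(c,ce,25)[0])
    cv2.imwrite(f"pics/{n}z.png",cv2.resize(im[150:290,170:370],(800,560),interpolation=2) if n=="scene" else cv2.resize(im[175:295,165:285],(600,600),interpolation=2))
E
```

```text
scene blk [[16, 116, 233], [16, 119, 231], [16, 117, 231], [15, 119, 223], [17, 112, 234], [18, 109, 239], [15, 116, 180], [15, 118, 177], [14, 117, 186]]
scene jig [[95, 13, 228], [95, 12, 227], [95, 13, 229], [93, 12, 228], [98, 13, 228], [98, 13, 229], [95, 12, 228], [95, 12, 230], [93, 13, 228]]
block [322.  177.1] 522 [[315, 166], [335, 169], [329, 189], [310, 187], [310, 175]]
 on z=25: [569.3  96.7  25. ]
deck [279.9 239.5] 2772
((559.6231689453125, 348.38824462890625), (225.7576446533203, 110.42027282714844), 15.262203216552734) [[436.2 371.9]
 [465.3 265.4]
 [683.1 324.8]
 [654.  431.4]]
blue [234.9 217.2] 234 [629.4 354.9  25. ]
side blk [[16, 142, 224], [15, 148, 220], [15, 145, 221], [17, 140, 228], [16, 140, 226], [15, 143, 225], [15, 142, 224], [15, 145, 217], [15, 140, 170]]
side jig [[97, 22, 211], [97, 22, 213], [95, 22, 211], [97, 20, 214], [98, 22, 212], [120, 6, 226], [99, 24, 210], [96, 19, 134], [98, 17, 167]]
block [233.  264.7] 935 [[238, 247], [250, 265], [250, 278], [226, 282], [216, 260], [216, 251]]
 on z=25: [581.7  48.   25. ]
deck [212.  208.8] 1040
((562.9700317382812, 338.3175964355469), (224.5880584716797, 104.44842529296875), 15.054454803466797) [[441.  359.6]
 [468.1 258.7]
 [685.  317.1]
 [657.8 417.9]]
blue [246.1 194.5] 170 [628.2 356.1  25. ]
```

View pics/sidez.png

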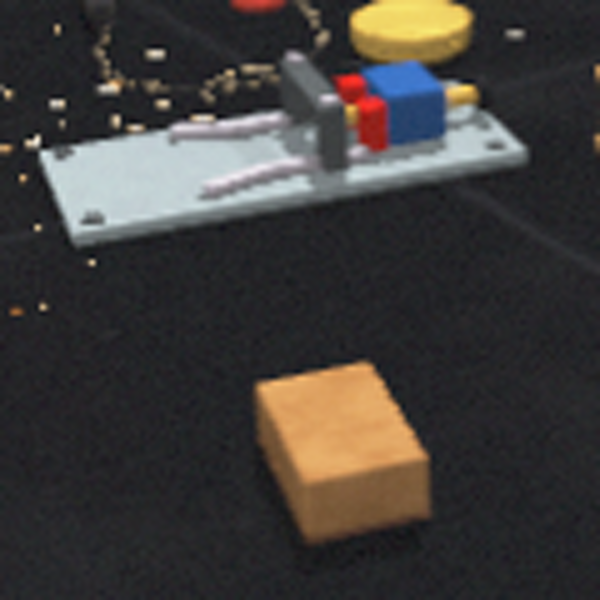

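```bash
cat >> h.py <<'E'
def step(goal,yaw=None):
    o=monitor.get_obs(); q=o['orientation']; M=R.from_quat([q[1],q[2],q[3],q[0]]).as_matrix()
    print("tcp",o['tcp_pos'].round(1),"x-axis yaw",np.arctan2(M[1,0],M[0,0]).round(3),"zaxis",M[:,2].round(3),"gap",round(o['finger_gap'],1),"t",round(o['time'],2))
    print("tool-frame delta",(M.T@(np.array(goal)-o['tcp_pos'])).round(1))
    if yaw is not None: print("rz",-((yaw-np.arctan2(M[1,0],M[0,0])+np.pi)%(2*np.pi)-np.pi).round(3))
E
python3 - <<'E'
from h import *
np.set_printoptions(precision=1,suppress=True)
c=cams.get_calibration("side")
p=np.array([(257,383),(370,363),(428,458),(303,482)])/5+[165,175]
P=cast(c,p,25);print(P,P.mean(0));d=np.roll(P,-1,0)-P;print(np.hypot(d[:,0],d[:,1]),np.arctan2(d[:,1],d[:,0]).round(3))
step([530,215,300])
E
```

```text
[[553.2  94.9  25. ]
 [595.3 103.2  25. ]
 [611.3  37.9  25. ]
 [568.3  29.5  25. ]] [582.   66.4  25. ]
[43.  67.2 43.8 67.1] [ 0.2 -1.3 -3.   1.8]
tcp [164.1 602.8 230.8] x-axis yaw 2.876 zaxis [-0. -0. -1.] gap 85.3 t 0.15
tool-frame delta [-454.9 -278.2  -68.9]
```

```bash
echo '[[[0, 0, 0, -47, -33, -5, 85], [0, 0, 0, -47, -33, -5, 85], [0, 0, 0, -47, -33, -5, 85], [0, 0, 0, -47, -33, -5, 85], [0, 0, 0, -47, -33, -5, 85]]]' > rows.txt && python3 steer.py rows.txt 80
echo '[[[0, 0, 0, -47, -33, -5, 85], [0, 0, 0, -47, -33, -5, 85], [0, 0, 0, -47, -33, -5, 85], [0, 0, 0, -47, -33, -5, 85], [0, 0, 0, -47, -33, -5, 85]]]' > rows.txt && python3 steer.py rows.txt
echo '[[[0, 0, 0.185, 0, 0, 0, 85], [0, 0, 0.185, 0, 0, 0, 85], [0, 0, 0.185, 0, 0, 0, 85], [0, 0, 0.185, 0, 0, 0, 85], [0, 0, 0.185, 0, 0, 0, 85]]]' > rows.txt && python3 steer.py rows.txt
echo '[[[0, 0, 0.185, 0, 0, 0, 85], [0, 0, 0, 0, 0, 0, 85], [0, 0, 0, 0, 0, 0, 85], [0, 0, 0, 0, 0, 0, 85]]]' > rows.txt && python3 steer.py rows.txt
python3 - <<'E'
from h import *
step([570,120,280],1.76)
import json
c=cams.get_calibration("wrist");im=cams.grab_frame("wrist");cv2.imwrite("pics/w1.png",im)
json.dump({k:np.array(v).tolist() for k,v in c.items()},open("w1.json","w"))
E
```

```text
time: 0.78
tcp_pos: [348.5, 380.4, 256.5]
orientation: [-0.0, 0.133, 0.991, 0.0]
force: [1.4, 1.0, 0.1]
finger_gap: 84.9
finger_force: 0.0
time: 1.4
tcp_pos: [531.9, 159.6, 281.5]
orientation: [0.0, 0.132, 0.991, 0.0]
force: [0.4, 2.2, -1.0]
finger_gap: 85.2
finger_force: 0.0
time: 2.02
tcp_pos: [530.8, 161.2, 281.1]
orientation: [-0.0, 0.563, 0.826, -0.0]
force: [0.4, -0.5, 0.6]
finger_gap: 84.9
finger_force: 0.0
time: 2.52
tcp_pos: [531.0, 161.1, 281.3]
orientation: [0.0, 0.634, 0.773, -0.0]
force: [0.1, 0.1, 0.8]
finger_gap: 84.9
finger_force: 0.0
tcp [531.  161.1 281.3] x-axis yaw 1.768 zaxis [ 0. -0. -1.] gap 84.9 t 2.52
tool-frame delta [-48.   30.2   1.3]
rz 0.008
```

View pics/w1.png

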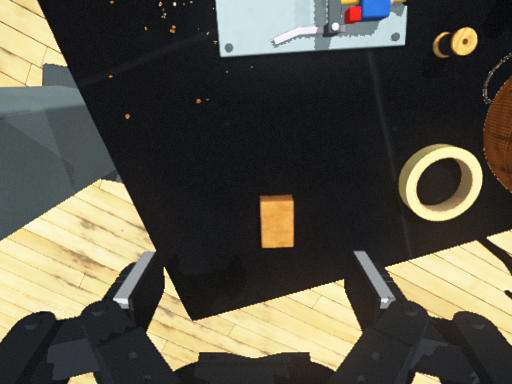

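The block is at about (277,221), with its top face spanning rows 202–248 and its darker front side at rows 195–202. The jig's near edge runs from (222,56) to (405,44).

Run:
```python
from h import *
import json
np.set_printoptions(precision=1,suppress=True)
c=cams.get_calibration("wrist"); im=cv2.imread("pics/w1.png");H,S,V=cv2.split(cv2.cvtColor(im,cv2.COLOR_BGR2HSV))
b=(H>5)&(H<22)&(S>90)&(V>60)
print("V column",V[192:252:2,277].tolist(),"S",S[192:252:2,277].tolist())
b[:190]=0;b[255:]=0;m,ce,a=blob(b&(V>215),(277,222));h=hull(m);print(ce,a)
q=cast(c,h,25)[:,:2].astype(np.float32);r=cv2.minAreaRect(q);print(r,cv2.boxPoints(r))
m,ce,a=blob(b,(277,222));h=hull(m);print(ce,a,h.min(0),h.max(0))
# deck
m,ce,a=blob((H>80)&(H<120)&(S>5)&(S<80)&(V>120),(260,40))
h=hull(m);ap=cv2.approxPolyDP(h,3,True).reshape(-1,2);print(ap.tolist());print(cast(c,ap,8))
```

```text
V column [28, 37, 132, 150, 176, 238, 235, 233, 235, 235, 236, 233, 234, 229, 230, 233, 232, 231, 235, 234, 230, 233, 233, 232, 233, 236, 234, 223, 36, 34] S [27, 83, 170, 172, 172, 169, 170, 175, 168, 167, 170, 172, 171, 176, 173, 172, 170, 172, 169, 171, 172, 171, 173, 171, 165, 169, 170, 172, 85, 53]
[277.  223.2] 1400
((580.4185791015625, 68.42291259765625), (41.95054244995117, 67.66746520996094), 13.46892261505127) [[552.1  96.4]
 [567.9  30.6]
 [608.7  40.4]
 [592.9 106.2]]
[276.7 220.8] 1776 [259 194] [293 248]
[[406, 6], [404, 44], [220, 55], [215, 0], [339, 0]]
[[672.2 363.3   8. ]
 [683.2 323.1   8. ]
 [467.3 266.1   8. ]
 [451.6 324.1   8. ]
 [593.  352.7   8. ]]
```

```bash
echo '[[[0, 0, -0.038, 0, 0, 0, 85], [0, 0, 0, 0, 0, 0, 85]]]' > rows.txt && python3 steer.py rows.txt
python3 - <<'E'
from h import *
step([575.5,91,9],1.806)
E
```

```text
time: 2.82
tcp_pos: [531.0, 161.1, 281.3]
orientation: [0.0, 0.62, 0.785, -0.0]
force: [-0.2, -0.3, 0.3]
finger_gap: 85.2
finger_force: 0.0
tcp [531.  161.1 281.3] x-axis yaw 1.805 zaxis [ 0. -0. -1.] gap 85.2 t 2.83
tool-frame delta [-78.5  27.  272.3]
rz -0.001
```

```bash
echo '[[[0, 0, 0, -39.2, 13.5, 0, 85], [0, 0, 0, -39.3, 13.5, 0, 85], [0, 0, 0, 0, 0, 60, 85], [0, 0, 0, 0, 0, 60, 85], [0, 0, 0, 0, 0, 60, 85]]]' > rows.txt && python3 steer.py rows.txt
echo '[[[0, 0, 0, 0, 0, 32, 85], [0, 0, 0, 0, 0, 30, 85], [0, 0, 0, 0, 0, 20, 85], [0, 0, 0, 0, 0, 10.3, 85], [0, 0, 0, 0, 0, 0, 85]]]' > rows.txt && python3 steer.py rows.txt
python3 - <<'E'
from h import *
step([575.5,91,9],1.806)
cv2.imwrite("pics/s2.png",cv2.resize(cams.grab_frame("side")[180:300,160:320],(800,600)))
E
```

```text
time: 3.45
tcp_pos: [575.4, 91.0, 99.7]
orientation: [0.0, 0.62, 0.785, 0.0]
force: [1.5, 0.7, -1.0]
finger_gap: 85.1
finger_force: 0.0
time: 4.08
tcp_pos: [575.5, 91.0, 9.0]
orientation: [-0.0, 0.62, 0.785, -0.0]
force: [0.0, 0.1, -0.0]
finger_gap: 84.6
finger_force: 0.0
tcp [575.5  91.    9. ] x-axis yaw 1.804 zaxis [-0. -0. -1.] gap 84.6 t 4.08
tool-frame delta [0.  0.1 0. ]
rz -0.002
```

View pics/s2.png

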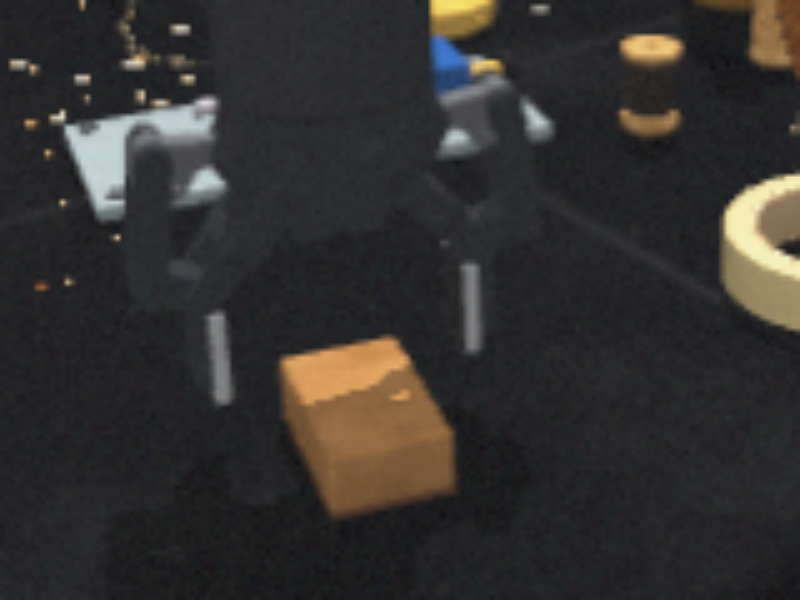

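The block sits between the two open fingers (pads at about (218,360) and (472,310)), near its far end. I'll close.

```bash
echo '[[[0, 0, 0, 0, 0, 0, 30], [0, 0, 0, 0, 0, 0, 30], [0, 0, 0, 0, 0, 0, 30], [0, 0, 0, 0, 0, 0, 30], [0, 0, 0, 0, 0, 0, 30]]]' > rows.txt && python3 steer.py rows.txt 80
echo '[[[0, 0, 0, 0, 0, 0, 30], [0, 0, 0, 0, 0, -10, 30], [0, 0, 0, 0, 0, -30, 30], [0, 0, 0, 0, 0, -40, 30], [0, 0, 0, 0, 0, 0, 30]]]' > rows.txt && python3 steer.py rows.txt
python3 - <<'E'
from h import *
step([575.5,91,9],1.806)
im=cams.grab_frame("side")[150:300,160:360];cv2.imwrite("pics/s3.png",cv2.resize(im,(800,600)))
E
```

```text
time: 4.75
tcp_pos: [575.8, 91.2, 10.0]
orientation: [0.0, 0.62, 0.785, 0.0]
force: [-4.3, -0.7, 14.7]
finger_gap: 43.5
finger_force: 81.3
time: 5.38
tcp_pos: [577.0, 91.3, 92.2]
orientation: [0.001, 0.62, 0.784, 0.002]
force: [-0.1, 0.4, -1.2]
finger_gap: 43.2
finger_force: 81.7
tcp [577.   91.3  92.2] x-axis yaw 1.804 zaxis [ 0.005  0.001 -1.   ] gap 43.2 t 5.38
tool-frame delta [ 0.1 -1.9 83.2]
rz -0.002
```

View pics/s3.png

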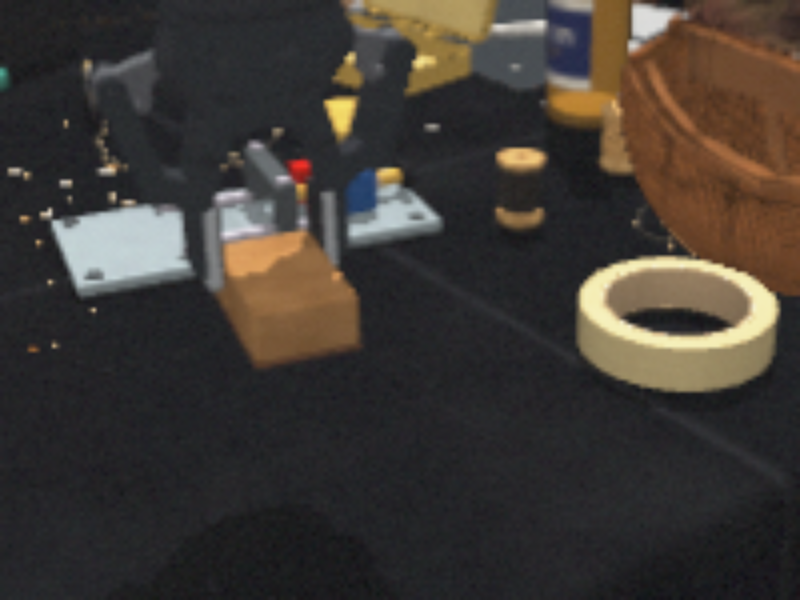

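The block is held level, with the tips near its trailing end. Next I'll look at the jig from above to refine its pose.

```bash
echo '[[[0, 0, 0, 0, 0, -42, 30], [0, 0, 0, 0, 0, -42, 30], [0, 0, 0, 30, 5, -42, 30], [0, 0, 0, 40, 6, -42, 30], [0, 0, 0, 40, 6, 0, 30]]]' > rows.txt && python3 steer.py rows.txt
echo '[[[0, 0, 0, 38, 6, 0, 30], [0, 0, 0, 0, 0, 0, 30], [0, 0, 0, 0, 0, 0, 30], [0, 0, 0, 0, 0, 0, 30]]]' > rows.txt && python3 steer.py rows.txt
python3 - <<'E'
from h import *
c=cams.get_calibration("wrist");im=cams.grab_frame("wrist");cv2.imwrite("pics/w4.png",im)
np.savez("w4.npz",**c)
step([500,310,60],3.405)
E
```

```text
time: 6.05
tcp_pos: [567.2, 203.4, 259.4]
orientation: [0.001, 0.62, 0.784, 0.002]
force: [0.7, -0.5, -0.6]
finger_gap: 43.1
finger_force: 81.7
time: 6.55
tcp_pos: [563.8, 239.1, 256.8]
orientation: [0.0, 0.621, 0.784, -0.0]
force: [-0.0, 0.6, -0.6]
finger_gap: 43.0
finger_force: 81.7
tcp [563.8 239.3 256.9] x-axis yaw 1.802 zaxis [-0. -0. -1.] gap 43.1 t 6.6
tool-frame delta [ 83.6 -45.8 196.9]
rz -1.603
```

View pics/w4.png

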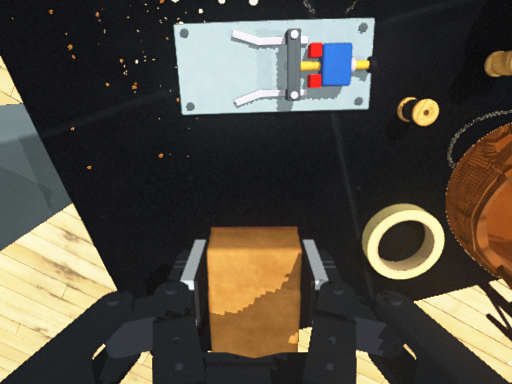

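The whole jig is visible: deck corners at about (175,25), (375,17), (370,110) and (183,115), the stops at x≈315, and the strap at x≈294. The held block's top spans (210–300, 250–354).

Run:
```python
from h import *
np.set_printoptions(precision=2,suppress=True)
c=dict(np.load("w4.npz")); im=cv2.imread("pics/w4.png");H,S,V=cv2.split(cv2.cvtColor(im,cv2.COLOR_BGR2HSV))
m,ce,a=blob((H>80)&(H<120)&(S>5)&(S<80)&(V>120),(220,60));h=hull(m)
q=cast(c,h,8)[:,:2].astype(np.float32);r=cv2.minAreaRect(q);B=cv2.boxPoints(r);print(r);print(B);
print(cast(c,cv2.approxPolyDP(h,3,True).reshape(-1,2),8))
s=B[np.argsort(B[:,0])];e=B-np.roll(B,1,0);L=max(e,key=lambda v:v@v);L=L*np.sign(L[0]);yaw=np.arctan2(L[1],L[0])
u=np.array([np.cos(yaw),np.sin(yaw)]);v=np.array([-u[1],u[0]]);O=np.array(r[0])+7.5*u;print("yaw",yaw,"origin",O)
def J(p,z): d=cast(c,p,z)[:,:2]-O; return np.c_[d@u,d@v]
P=[]
for n in(315,50),(315,80):
    mm,ce,a=blob(((H<6)|(H>174))&(S>170)&(V>90),n); print("red top jig xy",ce,a,J(ce,32), J(hull(mm),32).min(0),J(hull(mm),32).max(0))
mm,ce,a=blob((H>100)&(H<130)&(S>150)&(V>60),(337,65));print("blue",ce,J(ce,36),J(hull(mm),36).min(0),J(hull(mm),36).max(0))
# strap bolts bright, rails
b=(H>5)&(H<25)&(S>90)&(V>60);b[:215]=0;b[360:]=0;b[:,:195]=0;b[:,315:]=0
m,ce,a=blob(b,(255,290));h=hull(m);print("blk",cv2.approxPolyDP(h,2,True).reshape(-1,2).tolist())
print([ (row,np.where(m[row])[0][[0,-1]].tolist()) for row in range(228,350,15)], V[225:262:2,255].tolist())
o=monitor.get_obs();q=o['orientation'];M=R.from_quat([q[1],q[2],q[3],q[0]]).as_matrix()
for zz in(-2,0,2):
  pts=cast(c,[(210,228),(299,228)],o['tcp_pos'][2]+zz-10);print("bottom trailing edge, tool",(pts-o['tcp_pos'])@M)
```

```text
((562.8536987304688, 341.8839416503906), (224.60626220703125, 99.75386047363281), 15.077536582946777)
[[441.44 360.83]
 [467.39 264.51]
 [684.27 322.94]
 [658.32 419.26]]
[[658.37 417.09   8.  ]
 [682.51 323.16   8.  ]
 [467.64 266.28   8.  ]
 [443.82 360.84   8.  ]]
yaw 0.26315257 origin [570.1  343.83]
red top jig xy [314.77  49.86] 183 [[34.5 15. ]] [27.24  8.01] [41.31 21.88]
red top jig xy [314.18  80.45] 163 [[ 34.56 -16.21]] [ 27.69 -23.13] [41.11 -9.52]
blue [336.08  64.  ] [[56.95 -0.04]] [ 38.84 -21.71] [72.59 20.81]
blk [[296, 226], [302, 250], [311, 326], [308, 351], [259, 357], [208, 352], [206, 250], [210, 228]]
[(228, [210, 297]), (243, [208, 300]), (258, [206, 301]), (273, [207, 300]), (288, [208, 299]), (303, [208, 300]), (318, [209, 299]), (333, [210, 311]), (348, [211, 308])] [31, 104, 127, 134, 143, 145, 155, 153, 159, 169, 167, 176, 212, 232, 238, 233, 230, 229, 229]
bottom trailing edge, tool [[  8.06 -24.2   12.  ]
 [  8.06  23.3   11.99]]
bottom trailing edge, tool [[  9.   -23.89  10.  ]
 [  9.    23.     9.99]]
bottom trailing edge, tool [[  9.94 -23.59   8.  ]
 [  9.94  22.69   7.99]]
```

```bash
echo '[[[0, 0, -0.178, 0, 0, 0, 30], [0, 0, -0.178, 0, 0, 0, 30], [0, 0, -0.178, 0, 0, 0, 30], [0, 0, -0.178, 0, 0, 0, 30], [0, 0, -0.178, 0, 0, 0, 30]]]' > rows.txt && python3 steer.py rows.txt
echo '[[[0, 0, -0.178, 0, 0, 0, 30], [0, 0, -0.178, 0, 0, 0, 30], [0, 0, -0.178, 0, 0, 0, 30], [0, 0, -0.179, 0, 0, 0, 30], [0, 0, 0, 0, 0, 0, 30]]]' > rows.txt && python3 steer.py rows.txt
python3 - <<'E'
from h import *
step([468.1,316.8,50],3.405)
E
```

```text
time: 7.22
tcp_pos: [563.7, 239.6, 257.0]
orientation: [0.0, 0.22, 0.976, -0.0]
force: [0.1, 0.7, -1.0]
finger_gap: 42.9
finger_force: 81.6
time: 7.85
tcp_pos: [563.8, 239.6, 257.0]
orientation: [0.0, -0.131, 0.991, -0.0]
force: [-0.2, -0.7, -0.8]
finger_gap: 43.0
finger_force: 81.6
tcp [563.8 239.6 257. ] x-axis yaw -2.878 zaxis [ 0.  0. -1.] gap 43.0 t 7.85
tool-frame delta [ 72.3  99.5 207. ]
rz -0.0
```

```bash
echo '[[[0, 0, 0, 24, 33, 0, 30], [0, 0, 0, 24, 33, 0, 30], [0, 0, 0, 24.3, 33.5, 40, 30], [0, 0, 0, 0, 0, 60, 30], [0, 0, 0, 0, 0, 60, 30]]]' > rows.txt && python3 steer.py rows.txt
echo '[[[0, 0, 0, 0, 0, 30, 30], [0, 0, 0, 0, 0, 17, 30], [0, 0, 0, 0, 0, 0, 30], [0, 0, 0, 0, 0, 0, 30]]]' > rows.txt && python3 steer.py rows.txt
python3 - <<'E'
from h import *
step([468.1,316.8,18],3.405)
a=cams.grab_frame("side")[165:235,150:290]
cv2.imwrite("pics/s5.png",cv2.resize(a,(800,400),interpolation=2))
np.savez("w5.npz",**cams.get_calibration("wrist"));cv2.imwrite("pics/w5.png",cams.grab_frame("wrist"))
E
```

```text
time: 8.48
tcp_pos: [467.7, 317.6, 95.9]
orientation: [0.001, -0.13, 0.992, 0.0]
force: [1.1, 0.6, -1.3]
finger_gap: 43.2
finger_force: 81.7
time: 8.98
tcp_pos: [468.5, 317.8, 51.3]
orientation: [0.001, -0.132, 0.991, 0.0]
force: [0.0, -0.3, 0.0]
finger_gap: 43.0
finger_force: 81.7
tcp [468.5 317.8  51.3] x-axis yaw -2.878 zaxis [ 0.002  0.001 -1.   ] gap 43.0 t 8.97
tool-frame delta [ 0.7 -0.9 33.3]
rz 0.001
```

View pics/s5.png

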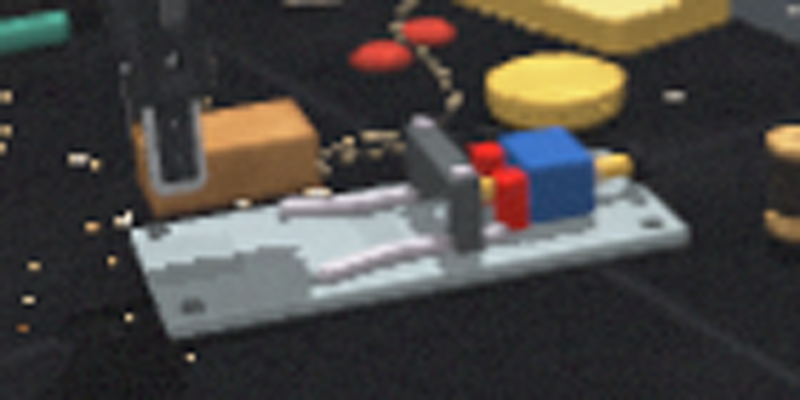

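View pics/w5.png

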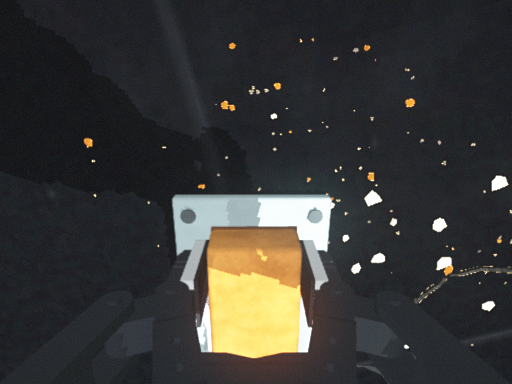

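The block hovers level over the bare deck. In the side view the tips are about 10 mm above its underside, so they will clear the 6 mm rails. In the wrist view the deck's rear corners are at (174,195) and (331,195). I'll check the lateral offset, then descend.

```bash
python3 - <<'E'
from h import *
np.set_printoptions(precision=2,suppress=True)
c=dict(np.load("w5.npz")); o=monitor.get_obs();q=o['orientation'];M=R.from_quat([q[1],q[2],q[3],q[0]]).as_matrix()
im=cv2.imread("pics/w5.png");g=im[:,:,1].astype(int)
for r in(200,206):
    w=np.where(g[r,150:350]>90)[0]+150;p=cast(c,[(w[0],r),(w[-1],r)],8);print(w[[0,-1]],((p-o['tcp_pos'])@M)[:,:2])
    d=p[:,:2]-[570.1,343.83];y=.26315;print("jig",d@[np.cos(y),np.sin(y)],d@[-np.sin(y),np.cos(y)])
p=cast(c,[(210,228),(299,228)],o['tcp_pos'][2]-10);print("blk",(p-o['tcp_pos'])@M)
E
echo '[[[0, 0, 0, 0.7, -0.9, 12, 30], [0, 0, 0, 0, 0, 10, 30], [0, 0, 0, 0, 0, 6, 30], [0, 0, 0, 0, 0, 2.5, 30], [0, 0, 0, 0, 0, 0, 30]]]' > rows.txt && python3 steer.py rows.txt
```

```text
[172 340] [[ 13.35 -51.27]
 [ 13.24  53.61]]
jig [-118.15 -118.19] [-49.9   54.98]
[172 334] [[  9.34 -51.6 ]
 [  9.23  50.16]]
jig [-114.14 -114.18] [-50.23  51.54]
blk [[  9.84 -23.35   9.96]
 [  9.78  23.61  10.  ]]
time: 9.7
tcp_pos: [467.3, 316.3, 19.4]
orientation: [-0.0, -0.132, 0.991, -0.0]
force: [0.4, -0.8, -1.7]
finger_gap: 43.2
finger_force: 81.7
```

```bash
echo '[[[0, 0, 0, 0, 0, 0.6, 30], [0, 0, 0, 0, 0, 0, 30]]]' > rows.txt && python3 steer.py rows.txt | grep -E "tcp|force:"
echo '[[[0, 0, 0, 0, 0, 0.6, 30], [0, 0, 0, 0, 0, 0, 30]]]' > rows.txt && python3 steer.py rows.txt| grep -E "tcp|force:"
echo '[[[0, 0, 0, 0, 0, 0.5, 30], [0, 0, 0, 0, 0, 0, 30]]]' > rows.txt && python3 steer.py rows.txt| grep -E "tcp|force:"
```

```text
tcp_pos: [467.4, 316.4, 19.1]
force: [-0.3, 0.3, -0.6]
finger_force: 81.7
tcp_pos: [467.3, 316.3, 18.3]
force: [-0.5, 0.0, -0.3]
finger_force: 81.7
tcp_pos: [467.3, 316.3, 18.0]
force: [-1.1, -1.9, 4.7]
finger_force: 82.3
```

```bash
echo '[[[0, 0, 0, -6, 0, 0, 30], [0, 0, 0, -6, 0, 0, 30], [0, 0, 0, -6, 0, 0, 30], [0, 0, 0, 0, 0, 0, 30]]]' > rows.txt && python3 steer.py rows.txt
echo '[[[0, 0, 0, -8, 0, 0, 30], [0, 0, 0, -8, 0, 0, 30], [0, 0, 0, -8, 0, 0, 30], [0, 0, 0, -8, 0, 0, 30], [0, 0, 0, 0, 0, 0, 30]]]' > rows.txt && python3 steer.py rows.txt
python3 - <<'E'
from h import *
G=np.array([570.1-30.5*.9656,343.83-30.5*.2601,18]);step(G,3.405)
cv2.imwrite("pics/s6.png",cv2.resize(cams.grab_frame("side")[165:235,150:290],(800,400),interpolation=2))
E
```

```text
time: 10.95
tcp_pos: [485.4, 321.4, 18.0]
orientation: [0.001, -0.132, 0.991, 0.0]
force: [2.4, 1.3, 3.4]
finger_gap: 42.8
finger_force: 82.1
time: 11.58
tcp_pos: [516.2, 329.7, 18.0]
orientation: [0.001, -0.132, 0.991, 0.0]
force: [2.1, 1.1, 4.4]
finger_gap: 43.0
finger_force: 82.3
tcp [516.2 329.7  18. ] x-axis yaw -2.877 zaxis [ 0.001  0.001 -1.   ] gap 43.0 t 11.57
tool-frame delta [-25.2  -0.5   0. ]
rz 0.002
```

View pics/s6.png

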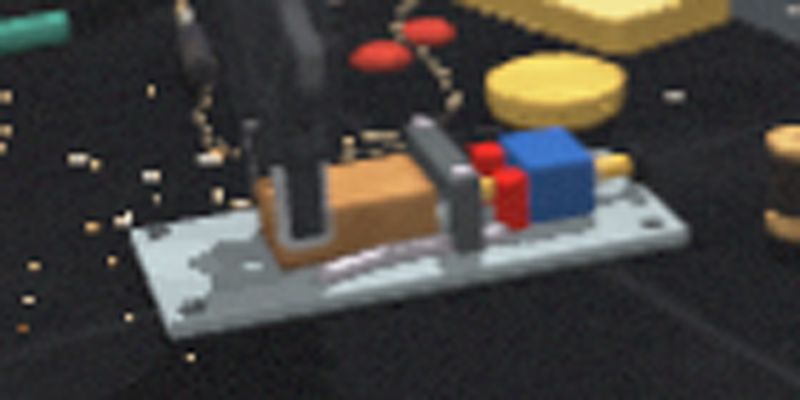

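The block is between the rails with its leading end just short of the strap. I'll now ease it onto the plunger.

```bash
echo '[[[0, 0, 0, -5, -0.2, 0, 30], [0, 0, 0, -5, 0, 0, 30], [0, 0, 0, -3, 0, 0, 30], [0, 0, 0, 0, 0, 0, 30]]]' > rows.txt && python3 steer.py rows.txt 100| grep -E "tcp|force:"
echo '[[[0, 0, 0, -2, 0, 0, 30], [0, 0, 0, -2, 0, 0, 30], [0, 0, 0, -2, 0, 0, 30], [0, 0, 0, 0, 0, 0, 30]]]' > rows.txt && python3 steer.py rows.txt| grep -E "tcp|force:"
echo '[[[0, 0, 0, -2, 0, 0, 30], [0, 0, 0, -1, 0, 0, 30], [0, 0, 0, 0, 0, 0, 30]]]' > rows.txt && python3 steer.py rows.txt| grep -E "tcp|force:"
python3 -c "
from h import *
step(np.array([570.1-30.5*.9656,343.83-30.5*.2601,18]),3.405)"
```

```text
tcp_pos: [527.5, 332.8, 18.1]
force: [-4.7, -0.8, 12.9]
finger_force: 100.2
tcp_pos: [531.9, 334.1, 18.1]
force: [-15.3, -4.3, 21.7]
finger_force: 101.4
tcp_pos: [534.4, 334.7, 18.1]
force: [-19.2, -6.1, 25.7]
finger_force: 101.8
tcp [534.4 334.7  18.1] x-axis yaw -2.876 zaxis [-0.004 -0.001 -1.   ] gap 42.7 t 13.0
tool-frame delta [-6.4 -0.5  0.1]
rz 0.002
```

```bash
echo '[[[0, 0, 0, 0, 0, -0.4, 30], [0, 0, 0, 0, 0, 0, 30]]]' > rows.txt && python3 steer.py rows.txt | grep -E "tcp|orie|force:"
echo '[[[0, 0, 0, 0, 0, -0.4, 30], [0, 0, 0, 0, 0, 0, 30]]]' > rows.txt && python3 steer.py rows.txt| grep -E "tcp|orie|force:"
echo '[[[0, 0, 0, -2, 0, 0, 30], [0, 0, 0, 0, 0, 0, 30]]]' > rows.txt && python3 steer.py rows.txt| grep -E "tcp|orie|force:"
```

```text
tcp_pos: [534.7, 334.8, 18.1]
orientation: [-0.002, -0.133, 0.991, -0.0]
force: [-14.1, -3.9, 15.1]
finger_force: 100.5
tcp_pos: [534.9, 334.8, 18.2]
orientation: [-0.002, -0.133, 0.991, -0.0]
force: [-10.0, -2.2, 6.8]
finger_force: 101.3
tcp_pos: [536.8, 335.3, 18.1]
orientation: [-0.002, -0.133, 0.991, -0.0]
force: [-10.6, -2.6, 9.0]
finger_force: 101.4
```

```bash
for i in 1; do :; done; echo '[[[0, 0, 0, -2, 0, 0, 30], [0, 0, 0, 0, 0, 0, 30]]]' > rows.txt && python3 steer.py rows.txt | grep -E "tcp|force:"
echo '[[[0, 0, 0, -1, 0, -0.2, 30], [0, 0, 0, 0, 0, 0, 30]]]' > rows.txt && python3 steer.py rows.txt| grep -E "tcp|force:"
echo '[[[0, 0, 0, -0.7, 0, 0, 30], [0, 0, 0, 0, 0, 0, 30]]]' > rows.txt && python3 steer.py rows.txt| grep -E "tcp|force:"
python3 -c "
from h import *
step(np.array([570.1-30.5*.9656,343.83-30.5*.2601,18]),3.405)"
```

```text
tcp_pos: [538.5, 335.8, 18.2]
force: [-11.8, -2.3, 10.3]
finger_force: 101.6
tcp_pos: [539.3, 336.0, 18.2]
force: [-11.4, -3.0, 8.3]
finger_force: 101.1
tcp_pos: [539.8, 336.1, 18.2]
force: [-13.1, -2.7, 8.7]
finger_force: 101.4
tcp [539.8 336.1  18.2] x-axis yaw -2.876 zaxis [-0.004 -0.002 -1.   ] gap 42.8 t 14.5
tool-frame delta [-0.7 -0.4  0.2]
rz 0.003
```

```bash
echo '[[[0, 0, 0, -1, 0, 0, 30], [0, 0, 0, 0, 0, 0, 30]]]' > rows.txt && python3 steer.py rows.txt | grep -E "tcp|force:"
echo '[[[0, 0, 0, -0.7, 0, 0, 30], [0, 0, 0, 0, 0, 0, 30]]]' > rows.txt && python3 steer.py rows.txt| grep -E "tcp|force:"
echo '[[[0, 0, 0, -0.7, 0, 0, 30], [0, 0, 0, 0, 0, 0, 30]]]' > rows.txt && python3 steer.py rows.txt| grep -E "tcp|force:"
```

```text
tcp_pos: [540.8, 336.3, 18.2]
force: [-14.3, -3.9, 9.5]
finger_force: 101.6
tcp_pos: [541.3, 336.5, 18.2]
force: [-14.0, -4.4, 10.2]
finger_force: 101.6
tcp_pos: [541.9, 336.7, 18.2]
force: [-13.6, -4.3, 11.8]
finger_force: 101.7
```

```bash
echo '[[[0, 0, 0, -0.7, 0, 0, 30], [0, 0, 0, 0, 0, 0, 30]]]' > rows.txt && python3 steer.py rows.txt | grep -E "tcp|force:"
echo '[[[0, 0, 0, -0.7, 0, 0, 30], [0, 0, 0, 0, 0, 0, 30]]]' > rows.txt && python3 steer.py rows.txt| grep -E "tcp|force:"
echo '[[[0, 0, 0, -0.7, 0, 0, 30], [0, 0, 0, 0, 0, 0, 30]]]' > rows.txt && python3 steer.py rows.txt| grep -E "tcp|force:"
```

```text
tcp_pos: [542.4, 336.9, 18.2]
force: [-16.2, -4.1, 12.0]
finger_force: 102.0
tcp_pos: [542.4, 336.8, 18.2]
force: [-21.8, -7.3, 18.0]
finger_force: 102.5
tcp_pos: [542.4, 336.9, 18.1]
force: [-27.0, -9.7, 22.3]
finger_force: 103.1
```

It stalls at TCP x = 542.4 while the push rises, so the block is on the stops. I'll relieve some down-force and add a little push.

```bash
echo '[[[0, 0, 0, -0.5, 0, -0.3, 30], [0, 0, 0, 0, 0, 0, 30]]]' > rows.txt && python3 steer.py rows.txt | grep -E "tcp|force:"
echo '[[[0, 0, 0, -0.7, 0, -0.3, 30], [0, 0, 0, 0, 0, 0, 30], [0, 0, 0, 0, 0, 0, 30], [0, 0, 0, 0, 0, 0, 30]]]' > rows.txt && python3 steer.py rows.txt
python3 - <<'E'
from h import *
step(np.array([570.1-30.5*.9656,343.83-30.5*.2601,18]),3.405)
a=cv2.resize(cams.grab_frame("side")[165:235,170:290],(800,467),interpolation=2)
cv2.imwrite("pics/s7.png",a)
E
```

```text
tcp_pos: [542.4, 336.8, 18.1]
force: [-28.9, -9.3, 21.6]
finger_force: 102.8
time: 16.75
tcp_pos: [542.5, 336.9, 18.1]
orientation: [-0.005, -0.133, 0.991, -0.001]
force: [-31.6, -10.2, 21.3]
finger_gap: 42.8
finger_force: 102.8
tcp [542.5 336.9  18.1] x-axis yaw -2.875 zaxis [-0.01  -0.004 -1.   ] gap 42.8 t 16.75
tool-frame delta [ 2.  -0.4  0.1]
rz 0.003
```

View pics/s7.png

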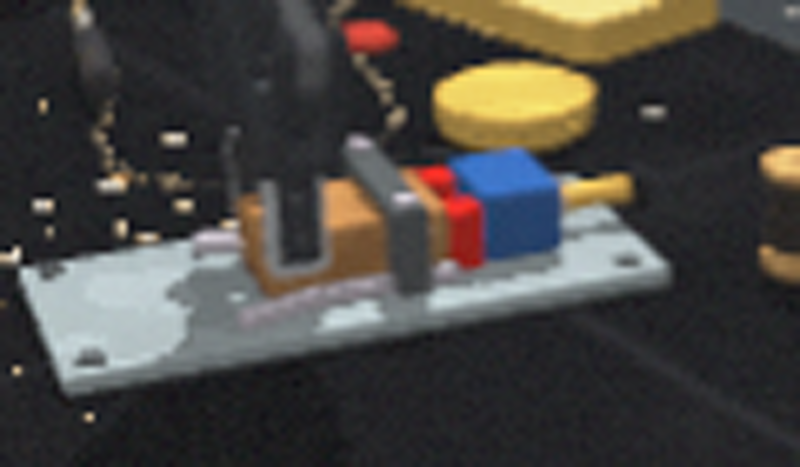

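The block lies flat under the strap with its end at the red stops (about (440,215)), and the plunger rod sticks out behind the housing. The push is a steady 33 N or so, less about 10 N for the spring and some friction, so I'll hand it in.

```bash
python3 -c "
from cell import ctrl, cams, monitor
print(monitor.get_obs()['force']);print(ctrl.finish_job())"
```

```text
[-30.57086486 -10.02645563  20.05786359]
the job is handed in; nothing more can be done
None
```

I handed the job in at about 17 s with the block flat under the strap and against both red stops, and the gripper still pressing it with about 32 N at the wrist; the hand-in returned no verdict, so I can't confirm it passed.

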